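# Clear the crank's way and give the coffee mill one full turn

## Task

Glasses have been left in the way of the hand mill's crank: stand every tumbler that the crank would hit upright on the black tamping mat, next to the tamper, well within its edges. Then purge the mill: push its crank gently round, without gripping it, clockwise seen from above, through one full turn, so that it points where it did at the start, neither short of that nor past it. Leave the rest of the counter as it is.

Things in the scene. Friction and masses are not known exactly. Their poses are not given: they have to be found in the camera images.
- mill: coffee hand mill fixed in the counter: a dark steel drum 84 mm across whose flat top is 60 mm above the counter, on a flat flange 100 mm across and 6 mm high. Origin: on the crank's vertical axis, at counter level. Its own +x is the direction in which the crank points at joint value 0.
- crank (a joint): the mill's crank, turning about the drum's vertical axis. 0 at the start of every episode; grows as the crank turns clockwise seen from above; 6.283 is one full turn. It turns freely both ways without stops within that; stiff (about 0.15 N m, 1.5 N at the knob), so it stays where it is left.
- crank_knob (a point): centre of the crank's upright dark wooden knob, 95 mm above the counter; the knob is round, 18 mm across, from 77 to 112 mm above the counter, fixed on the crank, 98 mm from the mill's axis. The flat steel crank arm below it (16 mm wide, 67 to 77 mm above the counter) runs from the axis to the knob and 2 mm beyond, its hub (26 mm across) rises to 84 mm; arm and knob sweep a circle of 107 mm radius.
- tumbler_a_mid (a point): glass espresso tumbler, straight sided, 56 mm across (52 at the foot), 85 mm tall, wall 4 mm, open on top, about 0.14 kg, one of four alike standing in a row past the mill. This point: on its axis half-way up, 42.5 mm above its foot; its z is the tumbler's axis. It is in the crank's way if its axis is nearer than 135 mm to the mill's axis; in the row this is either about 105 mm or more than 150 mm.
- tumbler_b_mid (a point): glass espresso tumbler, straight sided, 56 mm across (52 at the foot), 85 mm tall, wall 4 mm, open on top, about 0.14 kg, one of four alike standing in a row past the mill. This point: on its axis half-way up, 42.5 mm above its foot; its z is the tumbler's axis. It is in the crank's way if its axis is nearer than 135 mm to the mill's axis; in the row this is either about 105 mm or more than 150 mm.
- tumbler_c_mid (a point): glass espresso tumbler, straight sided, 56 mm across (52 at the foot), 85 mm tall, wall 4 mm, open on top, about 0.14 kg, one of four alike standing in a row past the mill. This point: on its axis half-way up, 42.5 mm above its foot; its z is the tumbler's axis. It is in the crank's way if its axis is nearer than 135 mm to the mill's axis; in the row this is either about 105 mm or more than 150 mm.
- tumbler_d_mid (a point): glass espresso tumbler, straight sided, 56 mm across (52 at the foot), 85 mm tall, wall 4 mm, open on top, about 0.14 kg, one of four alike standing in a row past the mill. This point: on its axis half-way up, 42.5 mm above its foot; its z is the tumbler's axis. It is in the crank's way if its axis is nearer than 135 mm to the mill's axis; in the row this is either about 105 mm or more than 150 mm.
- mat: square black rubber tamping mat, 190 x 190 mm, 6 mm thick, fixed on the counter. Origin: centre of its underside; x and y along its edges. Beyond it, at least 35 mm farther from the robot, stands a fixed black knock box 98 mm high.
- dish: small white ceramic dish, 62 mm across, 24 mm high, stands among the tumblers' row; the crank passes over it. Origin: centre of its underside.
- tamper: matte dark steel tamper standing upright on the tamping mat, base 58 mm across, 90 mm tall. Origin: centre of its underside.
- portafilter: chrome portafilter lying on the counter: round basket 78 mm across, 45 mm high, with a black handle reaching 178 mm along its own +x from the basket's centre. Origin: under the basket's centre.
- sugar_bowl: round white ceramic sugar bowl with its lid on, 86 mm across, 92 mm high. Origin: centre of its underside.
- pitcher: steel milk jug, 80 mm across, 95 mm high, handle to its own +y (reaching about 80 mm from its axis). Origin: centre of its underside.
- canister: dark tin canister, 80 mm across, 130 mm high. Origin: centre of its underside.
- spoon: steel teaspoon lying flat, 130 mm long along its own x. Origin under its middle, on the counter.
There are look-alikes about, which are no part of the job. Leave any yellow look-alike of the mill alone. Leave any blue look-alike of the part that bears tumbler_b_mid alone.

How it is judged:
On the way, in this order (a step that is already met when the one before it is completed fails the run):
1. every tumbler is out of the crank's sweep, those that were in it standing on the mat, the crank not yet turned (horizontal distance between each of tumbler_a_mid, tumbler_b_mid, tumbler_c_mid, tumbler_d_mid and mill above 0.14 m and angle between each of tumbler_a_mid, tumbler_b_mid, tumbler_c_mid, tumbler_d_mid's own z axis and vertical below 0.1 rad and ((x of tumbler_a_mid in the frame of mat between -0.085 and 0.085 m and y of tumbler_a_mid in the frame of mat between -0.085 and 0.085 m and z of tumbler_a_mid in the frame of mat between 0.04 and 0.056 m) or (distance of tumbler_a_mid from where it was at the start of the episode below 0.03 m and height (world z) of tumbler_a_mid below 0.055 m)) and ((x of tumbler_b_mid in the frame of mat between -0.085 and 0.085 m and y of tumbler_b_mid in the frame of mat between -0.085 and 0.085 m and z of tumbler_b_mid in the frame of mat between 0.04 and 0.056 m) or (distance of tumbler_b_mid from where it was at the start of the episode below 0.03 m and height (world z) of tumbler_b_mid below 0.055 m)) and ((x of tumbler_c_mid in the frame of mat between -0.085 and 0.085 m and y of tumbler_c_mid in the frame of mat between -0.085 and 0.085 m and z of tumbler_c_mid in the frame of mat between 0.04 and 0.056 m) or (distance of tumbler_c_mid from where it was at the start of the episode below 0.03 m and height (world z) of tumbler_c_mid below 0.055 m)) and ((x of tumbler_d_mid in the frame of mat between -0.085 and 0.085 m and y of tumbler_d_mid in the frame of mat between -0.085 and 0.085 m and z of tumbler_d_mid in the frame of mat between 0.04 and 0.056 m) or (distance of tumbler_d_mid from where it was at the start of the episode below 0.03 m and height (world z) of tumbler_d_mid below 0.055 m)) and value of joint crank below 0.4 rad), for 0.2 s.
2. the crank is pushed past the half turn, clockwise (value of joint crank above 3.14 rad).
At the end, for the whole second after the job is handed in: Crank at rest one full clockwise turn from its start, within 0.22 rad. Every tumbler upright, over 140 mm from the mill's axis, and on the mat (axis within 85 mm of its middle along each side) or within 30 mm of its start. All else within 40 mm (spoon 50) of its start (value of joint crank between 6.063 and 6.503 rad and velocity of joint crank between -0.05 and 0.05 rad/s and horizontal distance between each of tumbler_a_mid, tumbler_b_mid, tumbler_c_mid, tumbler_d_mid and mill above 0.14 m and angle between each of tumbler_a_mid, tumbler_b_mid, tumbler_c_mid, tumbler_d_mid's own z axis and vertical below 0.1 rad and ((x of tumbler_a_mid in the frame of mat between -0.085 and 0.085 m and y of tumbler_a_mid in the frame of mat between -0.085 and 0.085 m and z of tumbler_a_mid in the frame of mat between 0.04 and 0.056 m) or (distance of tumbler_a_mid from where it was at the start of the episode below 0.03 m and height (world z) of tumbler_a_mid below 0.055 m)) and ((x of tumbler_b_mid in the frame of mat between -0.085 and 0.085 m and y of tumbler_b_mid in the frame of mat between -0.085 and 0.085 m and z of tumbler_b_mid in the frame of mat between 0.04 and 0.056 m) or (distance of tumbler_b_mid from where it was at the start of the episode below 0.03 m and height (world z) of tumbler_b_mid below 0.055 m)) and ((x of tumbler_c_mid in the frame of mat between -0.085 and 0.085 m and y of tumbler_c_mid in the frame of mat between -0.085 and 0.085 m and z of tumbler_c_mid in the frame of mat between 0.04 and 0.056 m) or (distance of tumbler_c_mid from where it was at the start of the episode below 0.03 m and height (world z) of tumbler_c_mid below 0.055 m)) and ((x of tumbler_d_mid in the frame of mat between -0.085 and 0.085 m and y of tumbler_d_mid in the frame of mat between -0.085 and 0.085 m and z of tumbler_d_mid in the frame of mat between 0.04 and 0.056 m) or (distance of tumbler_d_mid from where it was at the start of the episode below 0.03 m and height (world z) of tumbler_d_mid below 0.055 m)) and distance of each of dish, tamper, portafilter, sugar_bowl, pitcher, canister from where it was at the start of the episode below 0.04 m and distance of spoon from where it was at the start of the episode below 0.05 m); the robot touches nothing.
It fails at once if the crank is turned while a tumbler still stands in its sweep (value of joint crank above 0.4 rad and horizontal distance between any of tumbler_a_mid, tumbler_b_mid, tumbler_c_mid, tumbler_d_mid and mill below 0.136 m).
It fails at once if a tumbler is knocked over (angle between any of tumbler_a_mid, tumbler_b_mid, tumbler_c_mid, tumbler_d_mid's own z axis and vertical above 1 rad).
It fails at once if the crank is turned past the full turn, or the wrong way (value of joint crank above 6.583 rad or value of joint crank below -0.4 rad).
It fails at once if the crank is gripped or shoved hard instead of pushed gently (contact force between the fingers and mill above 18 N).
It fails at once if another thing on the counter is shoved away (distance of any of dish, tamper, portafilter, sugar_bowl, pitcher, canister from where it was at the start of the episode above 0.05 m or distance of spoon from where it was at the start of the episode above 0.06 m).
It also fails if it takes over 72 s, if anything falls off the work surface, if the arm or the gripper's body presses on something with over 40 N, if the wrist force passes 120 N, or if a joint passes its speed limit or range.

## Robot

A 6-joint arm with a two-finger parallel gripper is mounted at the origin on the work surface. World frame = base frame: x ahead of the robot, y to its left, z up, the work surface at z = 0. Lengths are in m, angles in rad, forces in N, time in s.
With the tool pointing down it reaches from about 0.325 to 1 m from the base axis. Payload 5.1 kg.
Tool frame: the origin (TCP) lies midway between the tips of the shut fingers; the grasp point (between the pads) lies 19 mm behind it; z points along the fingers, y is the line along which they close (so a half turn about z gives the same grasp; the last joint's range is limited). The gripper opens to 85 mm and grips with 20 to 120 N. Pads are 22 mm wide; open, the fingers measure 114 mm over their backs; the gripper's body (76 mm by 85 mm) begins 54 mm behind the grasp point. The pads swing forward as they close: fully open they stand 13 mm farther back than shut.
Start: joints at [1.173, 0.124, 1.65, -0, 1.367, -0.083], TCP at [0.201, 0.618, 0.208] pointing down, gripper open.
Joint ranges: [-2.61, 2.61], [-1.02, 2.33], [0.03, 2.71], [-1.35, 4.49], [0.32, 2.68], [-2.91, 2.91]. Speed limits (rad/s): [2.57, 2.57, 3.14, 3.14, 3.14, 3.14].

## Interface

Orientations are given as a unit quaternion [w, x, y, z].
In Python, from rig import env gives the robot as it stands.
- The arm moves only by the tool send_rows, never from a script. Its argument "steps" is a list of rows, each an object of numbers: "tx", "ty", "tz": the shift along the tool's x, y, z in m; "spin": the turn about the tool's z in rad; "claw": the finger opening in m, from 0 to 0.0854. In form: [{"tx": .., "ty": .., "tz": .., "spin": .., "claw": ..}, ...]. A call has 1 to 20 rows; each row shifts and turns the commanded pose from where the row before left it, along the tool's axes as they then stand; what a row does not reach is not made up. A row lasts 1/8 s, in which the tool goes at most 62.5 mm and 10.7 degrees, less where a joint would pass 70% of its speed; a pose out of reach is approached as far as the arm can. A call with a gripper value outside its range is refused whole. The fingers move at their own pace and stop on an object; "force" is the grip in N (left out, the last holds). Time passes only in rows, so rows that do not move let the fingers close. It gives the time, the measured TCP pose, the force, the opening and the grip force at its end, in the units of the state.
- env.sense(): the state, without advancing time (a new reading comes with each control period).
- env.read_camera(name): name is "scene" or "top"; returns the picture (420x560x3 uint8, blue, green, red); there is no depth.
- env.camera_params(name): a dict with "K" (3x3 intrinsics, pixels), "camera_from_world" (4x4, takes a point from world to camera coordinates). Camera axes: x right, y up, looking along -z (the intrinsics and any distortion apply to the point x, -y, -z); pixel columns grow to the right and rows downward; lengths in m; the calibration is good to about 2 mm. A picture is of the moment at which its call begins. camera_params takes no time and is no camera call.
- env.sign_off(): hands the job in; it is judged then, once.
Trained networks look in the newest picture that a camera, given by its name, has taken for a name from the list of things; names that differ only in an ending like _2 or _b are one class to them, and where a whole thing is asked for, a point or a joint stands for the part that bears it (a point fixed in the world has none). Each returns a list of dicts, best first, with "conf" (0 to 1); they miss things now and then, are a little off and sometimes report something else, mostly with a low value. They report only what shows in the picture. A call takes as long as a camera call. They do not tell look-alikes from the thing itself.
- env.regions_of(camera, thing): "mask" (420x560 bool, what is visible of it) and "extent" ([left, top, width, height] in pixels, round what is visible of it).
The state is a dict: "t": time; "joints": joint angles; "qd": joint speeds; "effort": joint torques, N m; "tool_pos": TCP position; "tool_rot": TCP orientation; "wrist_force": force on the tool from outside, world axes, zero at the start; "ft_torque": the same for the moment, N m; "gripper_width": finger opening in m; "grip_force": force on a finger pad.
Only numpy, scipy, OpenCV 4.12 (cv2) and the standard library are available. Lean on these libraries where they do the work, as an engineer would, in place of code of your own. Each camera call takes 0.05 s, during which the arm holds its last target. There are 200 camera calls.

## Working session

There is one attempt and no reset: what is moved stays moved. The work goes in short steps, Python scripts to look and compute and a tool call to move; the robot and the scene stay as the last step left them, time stands still between calls to the robot, and variables do not carry over. Pictures are saved under pics/ and viewed, at most 10 in all, crops included, and the job is handed in when it is done.

Besides the shell and the picture viewer there is one more tool, called after "Call:" as name(argument=value, ...) on one line, values as JSON. send_rows: Moves the arm, as the interface text tells. Its arguments: {"type":"object","properties":{"steps":{"type":"array"},"force":{"type":"number"}},"required":["steps"]}

```bash
ls; mkdir -p pics; python3 - <<'E'
from rig import env
import cv2,numpy as np
for n in ("scene","top"):
    im=env.read_camera(n); cv2.imwrite(f"pics/{n}0.png",im)
    p=env.camera_params(n); print(n,np.round(p["K"],1).tolist(),np.round(p["camera_from_world"],3).tolist(),[k for k in p])
print(env.sense())
E
```

```text
pics
scene [[419.3, 0.0, 279.6], [0.0, 419.3, 207.0], [0.0, 0.0, 1.0]] [[0.902, 0.431, -0.007, -0.538], [-0.356, 0.753, 0.554, 0.103], [0.244, -0.497, 0.833, -1.21], [0.0, 0.0, 0.0, 1.0]] ['K', 'camera_from_world']
top [[436.0, 0.0, 279.9], [0.0, 436.0, 208.2], [0.0, 0.0, 1.0]] [[-0.024, -1.0, -0.01, 0.072], [0.993, -0.025, 0.118, -0.549], [-0.118, -0.007, 0.993, -1.047], [0.0, 0.0, 0.0, 1.0]] ['K', 'camera_from_world']
{'t': 0.1, 'joints': array([ 1.17340798e+00,  1.24394377e-01,  1.65150064e+00,  8.85612186e-06,
        1.36750193e+00, -8.25940364e-02]), 'qd': array([ 0.0007612 , -0.00191278, -0.00227169, -0.00090297,  0.00097255,
        0.00211442]), 'effort': array([ 1.02794045e-03, -4.24931324e+01, -3.66651607e+01,  2.08566468e-05,
        4.00409233e-03,  2.15511824e-05]), 'tool_pos': array([0.20105105, 0.61751834, 0.20732719]), 'tool_rot': array([-2.18646352e-04,  1.56748893e-01,  9.87638077e-01, -8.75259103e-04]), 'wrist_force': array([-1.00425993,  0.09683046, -0.91882534]), 'ft_torque': array([ 0.02707117, -0.01780537, -0.03656317]), 'grip_force': 0.0, 'gripper_width': 0.08559775820914739}
```

View pics/scene0.png

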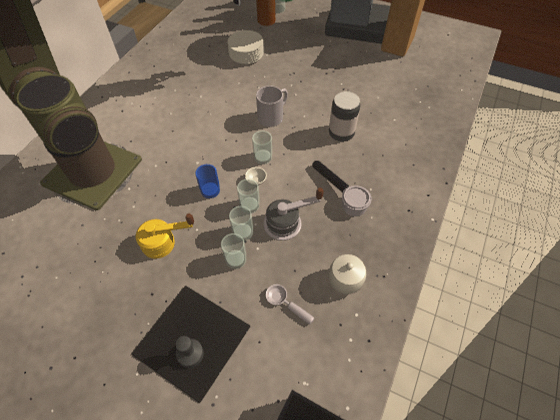

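View pics/top0.png

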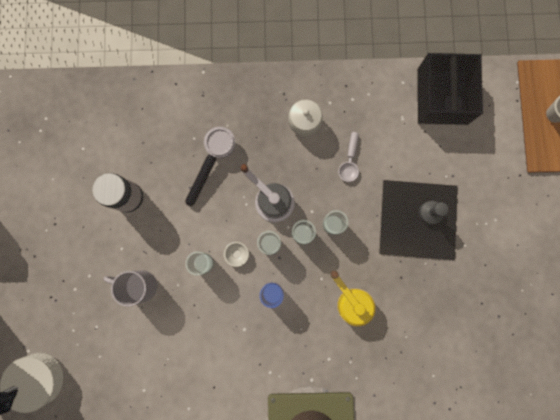

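Top view: mill (275,202), knob (243,168), tumblers at (199,264), (269,243), (303,232), (335,222), dish (236,255), mat (419,220), tamper (434,212). Look-alikes: blue tumbler (272,295) and yellow mill (357,307). The glass tumblers and the dark mill are the ones described. Next I'll measure them and check the choice in a crop.

```bash
cat > h.py <<'E'
from rig import env
import cv2,numpy as np
from scipy.optimize import least_squares
def proj(n,P):
    p=env.camera_params(n);T=p["camera_from_world"];P=np.atleast_2d(P)
    c=P@T[:3,:3].T+T[:3,3]; c=c*[1,-1,-1]; q=c@np.array(p["K"]).T; return q[:,:2]/q[:,2:]
def back(n,uv,z):
    p=env.camera_params(n);T=p["camera_from_world"];K=np.array(p["K"])
    d=np.linalg.inv(K)@[uv[0],uv[1],1]*[1,-1,-1]; d=T[:3,:3].T@d; o=-T[:3,:3].T@T[:3,3]
    return (o+d*(z-o[2])/d[2])[:2]
def cyl(x,y,r0,r1,z0,z1):
    a=np.linspace(0,2*np.pi,60,endpoint=False);c,s=np.cos(a),np.sin(a)
    return np.r_[np.c_[x+r0*c,y+r0*s,0*a+z0],np.c_[x+r1*c,y+r1*s,0*a+z1]]
def fitcyl(n,ext,r0,r1,z0,z1):
    l,t,w,h=ext; e=np.array([l,t,l+w,t+h])
    def f(p):
        q=proj(n,cyl(p[0],p[1],r0,r1,z0,z1)); return np.r_[q.min(0),q.max(0)]-e
    s=least_squares(f,back(n,(l+w/2,t+h/2),(z0+z1)/2)); return s.x,np.abs(s.fun).max()
E
python3 - <<'E'
from h import *
D={"tumbler_a_mid":(.026,.028,0,.085),"dish":(.031,.031,0,.024),"tamper":(.029,.015,.006,.096),"sugar_bowl":(.043,.043,0,.08),"crank_knob":(.009,.009,.077,.112)}
for cam in("top","scene"):
    env.read_camera(cam)
    for k,v in D.items():
        for r in env.regions_of(cam,k):
            if r["conf"]>.3:
                x,e=fitcyl(cam,r["extent"],*v); print(cam,k,round(r["conf"],2),np.array(r["extent"]).tolist(),x.round(3),round(e,1))
    for k in("mat","mill","spoon","portafilter"):
        for r in env.regions_of(cam,k):
            if r["conf"]>.3:
                m=r["mask"].astype(np.uint8); c=cv2.findNonZero(m)
                b=cv2.boxPoints(cv2.minAreaRect(c)); z={"mat":.006,"mill":.03}.get(k,.0)
                print(cam,k,round(r["conf"],2),r["extent"],[back(cam,q,z).round(3).tolist() for q in b])
im=cv2.imread("pics/top0.png")[120:350,150:480]
cv2.imwrite("pics/crop.png",cv2.resize(im,None,fx=2.4,fy=2.4,interpolation=cv2.INTER_CUBIC))
E
```

```text
top tumbler_a_mid 0.65 [293.3, 220.5, 19.7, 27.9] [0.482 0.006] 2.1
top dish 0.62 [292.5, 222.2, 22.9, 25.2] [0.485 0.001] 1.1
top dish 0.56 [220.1, 243.0, 27.0, 25.0] [0.437 0.177] 0.5
top tamper 0.69 [417.2, 202.5, 30.2, 22.0] [ 0.531 -0.316] 0.4
top tamper 0.6 [335.9, 135.4, 20.5, 47.0] [ 0.674 -0.113] 10.9
top sugar_bowl 0.75 [284.4, 103.4, 37.0, 30.2] [ 0.774 -0.003] 6.7
top crank_knob 0.8 [238.0, 167.5, 42.3, 37.1] [0.597 0.107] 17.2
top crank_knob 0.71 [222.2, 243.9, 20.5, 23.3] [0.436 0.171] 7.8
top crank_knob 0.63 [330.5, 276.2, 34.1, 38.3] [ 0.339 -0.091] 14.8
top mat 0.64 [380.4, 181.1, 74.0, 79.3] [[0.429, -0.183], [0.621, -0.204], [0.604, -0.396], [0.414, -0.372]]
top mill 0.84 [238.4, 163.2, 54.3, 56.6] [[0.591, 0.195], [0.667, 0.152], [0.587, 0.017], [0.512, 0.06]]
top mill 0.61 [328.7, 275.4, 45.8, 48.0] [[0.352, -0.019], [0.407, -0.078], [0.302, -0.178], [0.248, -0.119]]
top spoon 0.71 [337.5, 132.5, 20.2, 50.2] [[0.751, -0.097], [0.749, -0.149], [0.62, -0.143], [0.621, -0.091]]
top portafilter 0.81 [186.9, 129.6, 48.9, 76.8] [[0.57, 0.305], [0.784, 0.242], [0.759, 0
[... 785 characters left out ...]
, 0.003], [0.544, -0.087], [0.49, -0.112]]
scene mill 0.97 [268.1, 188.7, 54.7, 49.3] [[0.503, 0.086], [0.624, 0.203], [0.689, 0.111], [0.572, 0.002]]
scene mill 0.7 [137.1, 213.1, 57.5, 48.5] [[0.231, -0.108], [0.352, -0.014], [0.426, -0.099], [0.31, -0.188]]
scene mill 0.63 [276.0, 189.2, 50.0, 25.2] [[0.535, 0.1], [0.623, 0.202], [0.646, 0.173], [0.559, 0.073]]
scene spoon 0.94 [266.4, 286.6, 44.5, 36.9] [[0.611, -0.125], [0.625, -0.08], [0.746, -0.128], [0.731, -0.17]]
scene spoon 0.7 [311.5, 163.7, 58.2, 54.0] [[0.565, 0.204], [0.566, 0.307], [0.759, 0.268], [0.751, 0.171]]
scene portafilter 0.73 [309.8, 162.4, 60.2, 55.1] [[0.563, 0.205], [0.564, 0.309], [0.761, 0.265], [0.752, 0.169]]
```

View pics/crop.png

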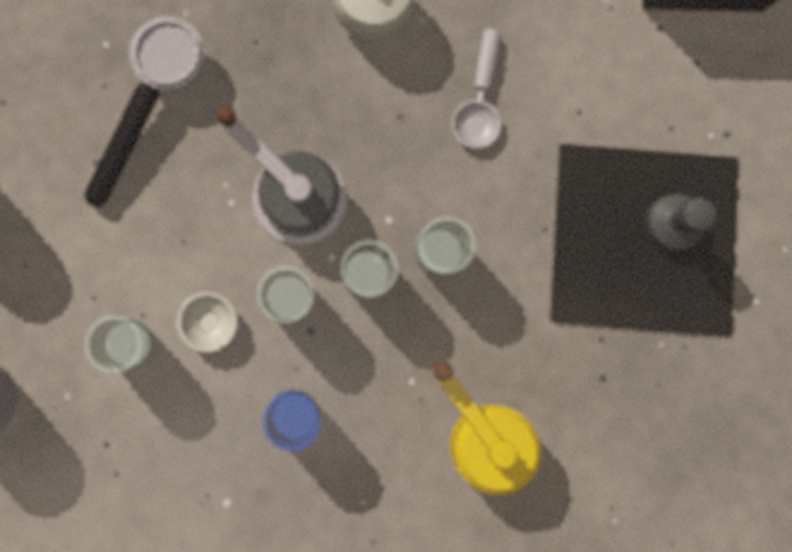

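The crop shows three clear glass tumblers close to the dark mill at crop (286,295), (370,269) and (446,246). A fourth stands at (119,343), beyond the dish. The blue glass and yellow mill are clearly separate. I'll fit the geometry and check it in both views.

```bash
python3 - <<'E'
from h import *
o=lambda u,v:(150+(u+.5)/2.4-.5,120+(v+.5)/2.4-.5)
T={}
for n,(a,b,c,d) in {"T1":(85,315,150,372),"T2":(257,266,315,325),"T3":(341,239,399,298),"T4":(416,215,476,275)}.items():
    p=o(a,b);q=o(c,d);x,e=fitcyl("top",(p[0],p[1],q[0]-p[0],q[1]-p[1]),.026,.028,0,.085);T[n]=x;print(n,x.round(4),e)
hub=back("top",o(297,187),.084);kn=back("top",o(226,115),.112)
fl=o(253,152),o(345,244)
print("hub",hub,"knob",kn,np.hypot(*(kn-hub)), "dists",{n:round(np.hypot(*(x-hub)),3) for n,x in T.items()})
mc=np.array([back("top",o(*c),.006) for c in((560,144),(738,157),(733,335),(551,321))]);print("mat",mc.round(3).tolist(),mc.mean(0))
for cam in("top","scene"):
    im=cv2.imread(f"pics/{cam}0.png");im=cv2.resize(im,None,fx=4,fy=4,interpolation=cv2.INTER_CUBIC)
    def dr(P,col):
        for k in range(0,len(P),60): cv2.polylines(im,[(proj(cam,P[k:k+60])*4+1.5).astype(int)],True,col,1)
    for x in T.values(): dr(cyl(*x,.026,.028,0,.085),(0,0,255))
    dr(cyl(*hub,.05,.042,.006,.06),(0,0,255)); dr(cyl(*kn,.009,.009,.077,.112),(0,255,0));dr(cyl(*hub,.013,.013,.077,.084),(0,255,0));
    dr(np.c_[mc,[.006]*4],(255,255,0)); dr(cyl(.533,-.317,.029,.015,.006,.096),(0,255,255))
    im=im[520:1120,720:1520+280] if cam=="top" else im[520:1560,500:1400]
    s=min(800/im.shape[1],600/im.shape[0]); cv2.imwrite(f"pics/ov_{cam}.png",cv2.resize(im,None,fx=s,fy=s,interpolation=cv2.INTER_AREA))
E
```

```text
T1 [0.4216 0.2566] 1.0366382748548801
T2 [0.464  0.0865] 0.28169372428604333
T3 [0.4888 0.004 ] 0.12340651528069202
T4 [ 0.5109 -0.0736] 0.6115016722401379
hub [0.57037839 0.07344597] knob [0.6384214  0.14000439] 0.09518337980187278 dists {'T1': np.float64(0.236), 'T2': np.float64(0.107), 'T3': np.float64(0.107), 'T4': np.float64(0.159)}
mat [[0.621, -0.206], [0.602, -0.393], [0.415, -0.375], [0.434, -0.187]] [ 0.51789084 -0.29005798]
```

View pics/ov_top.png

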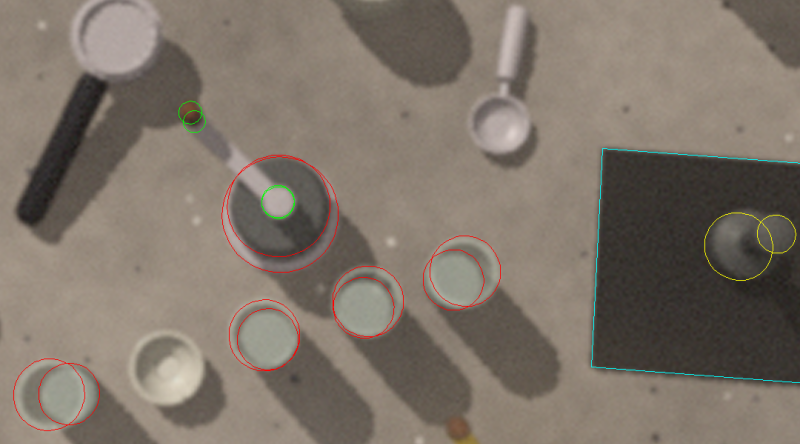

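View pics/ov_scene.png

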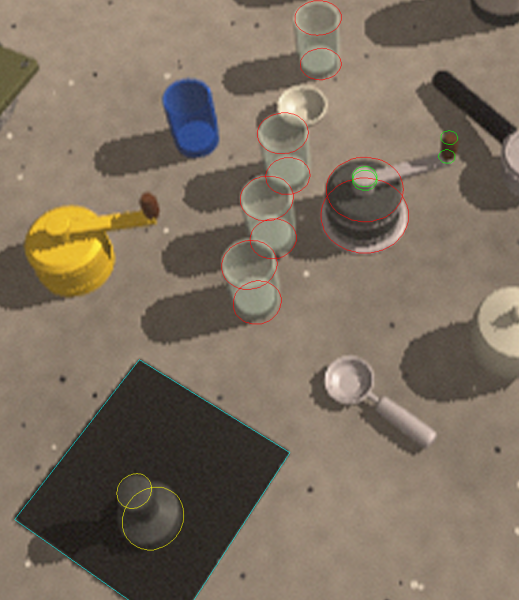

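The overlay matches in both views. T2 (0.464,0.0865) and T3 (0.489,0.004) are 0.107 m from the mill axis, so they are in the sweep. T4 at 0.159 m and T1 at 0.236 m are clear. Targets on the mat are A (0.473,-0.235) and B (0.578,-0.241). I'll turn the fingers across the row and move above T2.

Call:
send_rows(steps=[{"spin":0.16,"claw":0.072},{"spin":0.16,"claw":0.072},{"spin":0.16,"claw":0.072},{"spin":0.16,"claw":0.072},{"spin":0.16,"claw":0.072},{"spin":0.16,"claw":0.072},{"tx":-0.045,"ty":0.0075},{"tx":-0.045,"ty":0.0075},{"tx":-0.045,"ty":0.0075},{"tx":-0.045,"ty":0.0075},{"tx":-0.045,"ty":0.0075},{"tx":-0.045,"ty":0.0075},{"tx":-0.045,"ty":0.0075},{"tx":-0.045,"ty":0.0075},{"tx":-0.045,"ty":0.0075},{"tx":-0.045,"ty":0.0075},{"tx":-0.045,"ty":0.0075},{"tx":-0.045,"ty":0.0075},{"tx":-0.045,"ty":0.007},{"tx":0}], force=25)

```text
validation failed for argument at $.st...
```

Call:
send_rows(steps=[{"tx":0,"ty":0,"tz":0,"spin":0.16,"claw":0.072},{"tx":0,"ty":0,"tz":0,"spin":0.16,"claw":0.072},{"tx":0,"ty":0,"tz":0,"spin":0.16,"claw":0.072},{"tx":0,"ty":0,"tz":0,"spin":0.16,"claw":0.072},{"tx":0,"ty":0,"tz":0,"spin":0.16,"claw":0.072},{"tx":0,"ty":0,"tz":0,"spin":0.16,"claw":0.072},{"tx":-0.045,"ty":0.0075,"tz":0,"spin":0,"claw":0.072},{"tx":-0.045,"ty":0.0075,"tz":0,"spin":0,"claw":0.072},{"tx":-0.045,"ty":0.0075,"tz":0,"spin":0,"claw":0.072},{"tx":-0.045,"ty":0.0075,"tz":0,"spin":0,"claw":0.072},{"tx":-0.045,"ty":0.0075,"tz":0,"spin":0,"claw":0.072},{"tx":-0.045,"ty":0.0075,"tz":0,"spin":0,"claw":0.072},{"tx":-0.045,"ty":0.0075,"tz":0,"spin":0,"claw":0.072},{"tx":-0.045,"ty":0.0075,"tz":0,"spin":0,"claw":0.072},{"tx":-0.045,"ty":0.0075,"tz":0,"spin":0,"claw":0.072},{"tx":-0.045,"ty":0.0075,"tz":0,"spin":0,"claw":0.072},{"tx":-0.045,"ty":0.0075,"tz":0,"spin":0,"claw":0.072},{"tx":-0.045,"ty":0.0075,"tz":0,"spin":0,"claw":0.072},{"tx":-0.045,"ty":0.007,"tz":0,"spin":0,"claw":0.072},{"tx":0,"ty":0,"tz":0,"spin":0,"claw":0.072}], force=25)

```text
t: 3.6
tool_pos: [0.4655, 0.0847, 0.2086]
tool_rot: [0.0, 0.597, 0.802, -0.0]
wrist_force: [-0.5, 0.4, 0.1]
gripper_width: 0.0721
grip_force: 0.0
```

Call:
send_rows(steps=[{"tx":0.002,"ty":-0.001,"tz":0.03,"spin":0,"claw":0.072},{"tx":0,"ty":0,"tz":0.03,"spin":0,"claw":0.072},{"tx":0,"ty":0,"tz":0.03,"spin":0,"claw":0.072},{"tx":0,"ty":0,"tz":0.03,"spin":0,"claw":0.072},{"tx":0,"ty":0,"tz":0.03,"spin":0,"claw":0.072},{"tx":0,"ty":0,"tz":0.02,"spin":0,"claw":0.072},{"tx":0,"ty":0,"tz":0,"spin":0,"claw":0.072},{"tx":0,"ty":0,"tz":0,"spin":0,"claw":0.045},{"tx":0,"ty":0,"tz":0,"spin":0,"claw":0.045},{"tx":0,"ty":0,"tz":0,"spin":0,"claw":0.045},{"tx":0,"ty":0,"tz":0,"spin":0,"claw":0.045},{"tx":0,"ty":0,"tz":0,"spin":0,"claw":0.045}], force=25)

```text
t: 5.1
tool_pos: [0.4642, 0.0885, 0.0396]
tool_rot: [0.001, 0.595, 0.804, 0.001]
wrist_force: [0.5, 0.5, 5.6]
gripper_width: 0.0556
grip_force: 27.2
```

Call:
send_rows(steps=[{"tx":0,"ty":0,"tz":-0.016,"spin":0,"claw":0.045},{"tx":0,"ty":0,"tz":-0.028,"spin":0,"claw":0.045},{"tx":0,"ty":0,"tz":-0.03,"spin":0,"claw":0.045},{"tx":0,"ty":0,"tz":-0.03,"spin":0,"claw":0.045},{"tx":0,"ty":0,"tz":-0.026,"spin":0,"claw":0.045},{"tx":-0.02,"ty":0.001,"tz":0,"spin":0,"claw":0.045},{"tx":-0.03,"ty":0.001,"tz":0,"spin":0,"claw":0.045},{"tx":-0.03,"ty":0.001,"tz":0,"spin":0,"claw":0.045},{"tx":-0.03,"ty":0.001,"tz":0,"spin":0,"claw":0.045},{"tx":-0.03,"ty":0.001,"tz":0,"spin":0,"claw":0.045},{"tx":-0.03,"ty":0.001,"tz":0,"spin":0,"claw":0.045},{"tx":-0.03,"ty":0.001,"tz":0,"spin":0,"claw":0.045},{"tx":-0.03,"ty":0.001,"tz":0,"spin":0,"claw":0.045},{"tx":-0.03,"ty":0.001,"tz":0,"spin":0,"claw":0.045},{"tx":-0.03,"ty":0.001,"tz":0,"spin":0,"claw":0.045},{"tx":-0.03,"ty":0.002,"tz":0,"spin":0,"claw":0.045},{"tx":-0.02,"ty":0.002,"tz":0,"spin":0,"claw":0.045},{"tx":-0.008,"ty":0,"tz":0,"spin":0,"claw":0.045},{"tx":0,"ty":0,"tz":0,"spin":0,"claw":0.045}])

```text
t: 7.48
tool_pos: [0.5779, -0.2402, 0.1682]
tool_rot: [-0.0, 0.595, 0.804, 0.0]
wrist_force: [1.1, 0.7, -1.0]
gripper_width: 0.0558
grip_force: 27.2
```

```bash
python3 - <<'E'
from h import *
s=env.sense();print(s["tool_pos"],s["gripper_width"])
a=env.read_camera("top")[130:350,180:480];b=env.read_camera("scene")[150:400,110:380]
a=cv2.resize(a,(400,293));b=cv2.resize(b,(400,370));c=np.zeros((370,800,3),np.uint8);c[:293,:400]=a;c[:,400:]=b
cv2.imwrite("pics/carry.png",c)
E
```

```text
[ 0.57786369 -0.24023521  0.16824488] 0.05577728092459012
```

View pics/carry.png

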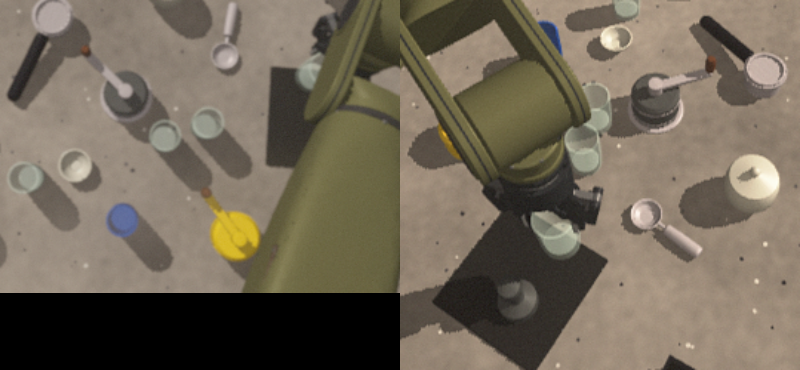

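T2 hangs upright in the gripper over the mat corner (scene pane, about (555,235)), and the mill and the other things are unmoved. Lowering it now.

Call:
send_rows(steps=[{"tx":0,"ty":0,"tz":0.025,"spin":0,"claw":0.045},{"tx":0,"ty":0,"tz":0.03,"spin":0,"claw":0.045},{"tx":0,"ty":0,"tz":0.03,"spin":0,"claw":0.045},{"tx":0,"ty":0,"tz":0.02,"spin":0,"claw":0.045},{"tx":0,"ty":0,"tz":0.01,"spin":0,"claw":0.045},{"tx":0,"ty":0,"tz":0.004,"spin":0,"claw":0.045},{"tx":0,"ty":0,"tz":0.002,"spin":0,"claw":0.045},{"tx":0,"ty":0,"tz":0.0,"spin":0,"claw":0.045}])

```text
t: 8.57
tool_pos: [0.5786, -0.2407, 0.0483]
tool_rot: [0.001, 0.595, 0.804, 0.0]
wrist_force: [-0.2, -0.0, -1.9]
gripper_width: 0.0558
grip_force: 27.2
```

Call:
send_rows(steps=[{"tx":0,"ty":0,"tz":0.0025,"spin":0,"claw":0.045},{"tx":0,"ty":0,"tz":0,"spin":0,"claw":0.045},{"tx":0,"ty":0,"tz":0,"spin":0,"claw":0.06},{"tx":0,"ty":0,"tz":0,"spin":0,"claw":0.072},{"tx":0,"ty":0,"tz":0,"spin":0,"claw":0.072},{"tx":0,"ty":0,"tz":0,"spin":0,"claw":0.072},{"tx":0,"ty":0,"tz":-0.025,"spin":0,"claw":0.072},{"tx":0,"ty":0,"tz":-0.045,"spin":0,"claw":0.072},{"tx":0,"ty":0,"tz":-0.05,"spin":0,"claw":0.072},{"tx":0.02,"ty":-0.001,"tz":0,"spin":0,"claw":0.072},{"tx":0.04,"ty":-0.002,"tz":0,"spin":0,"claw":0.072},{"tx":0.04,"ty":-0.003,"tz":0,"spin":0,"claw":0.072},{"tx":0.04,"ty":-0.003,"tz":0,"spin":0,"claw":0.072},{"tx":0.04,"ty":-0.002,"tz":0,"spin":0,"claw":0.072},{"tx":0.04,"ty":-0.002,"tz":0,"spin":0,"claw":0.072},{"tx":0.03,"ty":-0.002,"tz":0,"spin":0,"claw":0.072},{"tx":0.01,"ty":0,"tz":0,"spin":0,"claw":0.072},{"tx":0,"ty":0,"tz":0,"spin":0,"claw":0.072}])

```text
t: 10.82
tool_pos: [0.4875, 0.0042, 0.1644]
tool_rot: [-0.0, 0.595, 0.804, -0.0]
wrist_force: [-1.2, -0.4, -0.6]
gripper_width: 0.0718
grip_force: 0.0
```

Call:
send_rows(steps=[{"tx":0,"ty":0.001,"tz":0.025,"spin":0,"claw":0.072},{"tx":0,"ty":0,"tz":0.03,"spin":0,"claw":0.072},{"tx":0,"ty":0,"tz":0.03,"spin":0,"claw":0.072},{"tx":0,"ty":0,"tz":0.025,"spin":0,"claw":0.072},{"tx":0,"ty":0,"tz":0.015,"spin":0,"claw":0.072},{"tx":0,"ty":0,"tz":0,"spin":0,"claw":0.072},{"tx":0,"ty":0,"tz":0,"spin":0,"claw":0.045},{"tx":0,"ty":0,"tz":0,"spin":0,"claw":0.045},{"tx":0,"ty":0,"tz":0,"spin":0,"claw":0.045},{"tx":0,"ty":0,"tz":0,"spin":0,"claw":0.045},{"tx":0,"ty":0,"tz":0,"spin":0,"claw":0.045}], force=25)

```text
t: 12.2
tool_pos: [0.4899, 0.0041, 0.0412]
tool_rot: [0.001, 0.595, 0.804, 0.0]
wrist_force: [-0.3, -1.1, 5.7]
gripper_width: 0.0555
grip_force: 27.4
```

Call:
send_rows(steps=[{"tx":0,"ty":0,"tz":-0.016,"spin":0,"claw":0.045},{"tx":0,"ty":0,"tz":-0.028,"spin":0,"claw":0.045},{"tx":0,"ty":0,"tz":-0.03,"spin":0,"claw":0.045},{"tx":0,"ty":0,"tz":-0.03,"spin":0,"claw":0.045},{"tx":0,"ty":0,"tz":-0.026,"spin":0,"claw":0.045},{"tx":-0.018,"ty":-0.007,"tz":0,"spin":0,"claw":0.045},{"tx":-0.026,"ty":-0.01,"tz":0,"spin":0,"claw":0.045},{"tx":-0.026,"ty":-0.01,"tz":0,"spin":0,"claw":0.045},{"tx":-0.026,"ty":-0.01,"tz":0,"spin":0,"claw":0.045},{"tx":-0.026,"ty":-0.01,"tz":0,"spin":0,"claw":0.045},{"tx":-0.026,"ty":-0.01,"tz":0,"spin":0,"claw":0.045},{"tx":-0.026,"ty":-0.01,"tz":0,"spin":0,"claw":0.045},{"tx":-0.026,"ty":-0.01,"tz":0,"spin":0,"claw":0.045},{"tx":-0.018,"ty":-0.006,"tz":0,"spin":0,"claw":0.045},{"tx":-0.006,"ty":-0.002,"tz":0,"spin":0,"claw":0.045},{"tx":0,"ty":0,"tz":0,"spin":0,"claw":0.045}])

```text
t: 14.2
tool_pos: [0.4728, -0.2346, 0.1698]
tool_rot: [-0.0, 0.595, 0.804, 0.0]
wrist_force: [0.6, -0.3, -1.4]
gripper_width: 0.0556
grip_force: 27.3
```

Call:
send_rows(steps=[{"tx":0,"ty":0,"tz":0.025,"spin":0,"claw":0.045},{"tx":0,"ty":0,"tz":0.03,"spin":0,"claw":0.045},{"tx":0,"ty":0,"tz":0.03,"spin":0,"claw":0.045},{"tx":0,"ty":0,"tz":0.02,"spin":0,"claw":0.045},{"tx":0,"ty":0,"tz":0.01,"spin":0,"claw":0.045},{"tx":0,"ty":0,"tz":0.005,"spin":0,"claw":0.045},{"tx":0,"ty":0,"tz":0.0025,"spin":0,"claw":0.045},{"tx":0,"ty":0,"tz":0,"spin":0,"claw":0.045},{"tx":0,"ty":0,"tz":0,"spin":0,"claw":0.06},{"tx":0,"ty":0,"tz":0,"spin":0,"claw":0.072},{"tx":0,"ty":0,"tz":0,"spin":0,"claw":0.072},{"tx":0,"ty":0,"tz":0,"spin":0,"claw":0.072},{"tx":0,"ty":0,"tz":-0.025,"spin":0,"claw":0.072},{"tx":0,"ty":0,"tz":-0.045,"spin":0,"claw":0.072},{"tx":0,"ty":0,"tz":-0.06,"spin":0,"claw":0.072},{"tx":0,"ty":0,"tz":0,"spin":0,"claw":0.072}])

```text
t: 16.2
tool_pos: [0.4762, -0.2369, 0.1843]
tool_rot: [0.006, 0.595, 0.804, 0.0]
wrist_force: [0.2, -0.2, 0.5]
gripper_width: 0.0721
grip_force: 0.0
```

Both tumblers are placed. Next: close the fingers, turn the tool so its flat x face pushes along the tangent, and move high to a spot just counterclockwise of the knob. Then check the placement.

Call:
send_rows(steps=[{"tx":0,"ty":0,"tz":0,"spin":-0.15,"claw":0},{"tx":0,"ty":0,"tz":0,"spin":-0.15,"claw":0},{"tx":0,"ty":0,"tz":0,"spin":-0.15,"claw":0},{"tx":0,"ty":0,"tz":0,"spin":-0.14,"claw":0},{"tx":0.013,"ty":0.035,"tz":0,"spin":0,"claw":0},{"tx":0.013,"ty":0.036,"tz":0,"spin":0,"claw":0},{"tx":0.013,"ty":0.036,"tz":0,"spin":0,"claw":0},{"tx":0.013,"ty":0.036,"tz":0,"spin":0,"claw":0},{"tx":0.013,"ty":0.036,"tz":0,"spin":0,"claw":0},{"tx":0.013,"ty":0.036,"tz":0,"spin":0,"claw":0},{"tx":0.013,"ty":0.036,"tz":0,"spin":0,"claw":0},{"tx":0.013,"ty":0.036,"tz":0,"spin":0,"claw":0},{"tx":0.013,"ty":0.036,"tz":0,"spin":0,"claw":0},{"tx":0.013,"ty":0.036,"tz":0,"spin":0,"claw":0},{"tx":0.013,"ty":0.036,"tz":0,"spin":0,"claw":0},{"tx":0,"ty":0,"tz":0,"spin":0,"claw":0},{"tx":0,"ty":0,"tz":0,"spin":0,"claw":0}])

```text
t: 18.32
tool_pos: [0.6113, 0.1612, 0.1763]
tool_rot: [-0.001, 0.336, 0.942, -0.001]
wrist_force: [0.3, -1.7, -0.2]
gripper_width: -0.0001
grip_force: 0.0
```

```bash
python3 - <<'E'
from h import *
s=env.sense();print(s["tool_pos"],s["tool_rot"],s["gripper_width"],s["wrist_force"])
a=env.read_camera("top")[120:300,180:480];b=env.read_camera("scene")[90:400,100:400]
a=cv2.resize(a,(400,240));b=cv2.resize(b,(400,413));c=np.zeros((413,800,3),np.uint8);c[:240,:400]=a;c[:,400:]=b
cv2.imwrite("pics/placed.png",c)
E
```

```text
[0.61134095 0.16117586 0.17632539] [-6.98317361e-04  3.35665079e-01  9.41980931e-01 -6.27114395e-04] -0.00013118949650787746 [ 0.30792259 -1.67068103 -0.19858561]
```

View pics/placed.png

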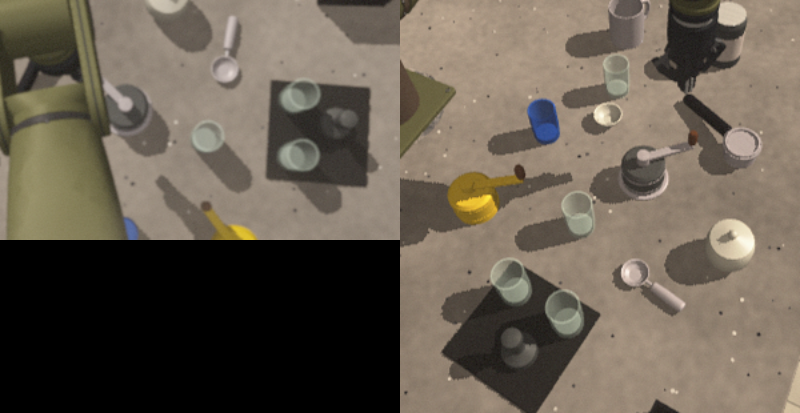

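Both tumblers stand upright on the mat beside the tamper (scene pane (512,282) and (565,312)). T4, the dish and the crank are unmoved. Computing the circle rows now.

```bash
python3 - <<'E'
import numpy as np
c=np.array([.5704,.0734]);x=np.array([-.775,.633]);y=np.array([.633,.775]);R=.098
P=lambda a:c+R*np.array([np.cos(a),np.sin(a)])
p=P(1.105);rows=[]
for i in range(1,61):
    d=P(1.105-.1*i)-p; r=np.round([d@x,d@y],3); p=p+r[0]*x+r[1]*y; rows.append((r*1000).astype(int).tolist())
    if i%20==0: print(rows,p.round(4)); rows=[]
E
```

```text
[[-10, 2], [-9, 0], [-10, 0], [-10, -1], [-9, -3], [-10, -3], [-9, -4], [-8, -5], [-8, -6], [-7, -6], [-7, -7], [-6, -8], [-5, -9], [-4, -8], [-3, -10], [-2, -9], [-2, -10], [0, -10], [0, -9], [2, -10]] [ 0.6317 -0.003 ]
[[2, -9], [4, -10], [4, -8], [5, -9], [6, -7], [7, -8], [8, -6], [8, -6], [8, -4], [9, -4], [9, -3], [10, -2], [10, -1], [10, 0], [9, 0], [10, 2], [9, 3], [9, 4], [9, 4], [8, 6]] [0.4756 0.0495]
[[8, 6], [7, 7], [6, 8], [5, 8], [5, 8], [3, 10], [3, 9], [2, 10], [1, 9], [-1, 10], [-1, 10], [-2, 9], [-3, 10], [-4, 9], [-5, 8], [-5, 8], [-7, 7], [-7, 7], [-8, 6], [-8, 5]] [0.5879 0.1697]
```

Call:
send_rows(steps=[{"tx":-0.002,"ty":0.002,"tz":0.025,"spin":0,"claw":0},{"tx":0,"ty":0,"tz":0.03,"spin":0,"claw":0},{"tx":0,"ty":0,"tz":0.025,"spin":0,"claw":0},{"tx":0,"ty":0,"tz":0.01,"spin":0,"claw":0},{"tx":0,"ty":0,"tz":0,"spin":0,"claw":0},{"tx":0,"ty":0,"tz":0,"spin":0,"claw":0}])

```text
t: 19.18
tool_pos: [0.6157, 0.1618, 0.089]
tool_rot: [0.001, 0.336, 0.942, 0.001]
wrist_force: [0.1, 0.3, -0.3]
gripper_width: -0.0002
grip_force: 0.0
```

Call:
send_rows(steps=[{"tx":-0.01,"ty":0.002,"tz":0,"spin":0,"claw":0},{"tx":-0.009,"ty":0,"tz":0,"spin":0,"claw":0},{"tx":-0.01,"ty":0,"tz":0,"spin":0,"claw":0},{"tx":-0.01,"ty":-0.001,"tz":0,"spin":0,"claw":0},{"tx":-0.009,"ty":-0.003,"tz":0,"spin":0,"claw":0},{"tx":-0.01,"ty":-0.003,"tz":0,"spin":0,"claw":0},{"tx":-0.009,"ty":-0.004,"tz":0,"spin":0,"claw":0},{"tx":-0.008,"ty":-0.005,"tz":0,"spin":0,"claw":0},{"tx":-0.008,"ty":-0.006,"tz":0,"spin":0,"claw":0},{"tx":-0.007,"ty":-0.006,"tz":0,"spin":0,"claw":0},{"tx":-0.007,"ty":-0.007,"tz":0,"spin":0,"claw":0},{"tx":-0.006,"ty":-0.008,"tz":0,"spin":0,"claw":0},{"tx":-0.005,"ty":-0.009,"tz":0,"spin":0,"claw":0},{"tx":-0.004,"ty":-0.008,"tz":0,"spin":0,"claw":0},{"tx":-0.003,"ty":-0.01,"tz":0,"spin":0,"claw":0},{"tx":-0.002,"ty":-0.009,"tz":0,"spin":0,"claw":0},{"tx":-0.002,"ty":-0.01,"tz":0,"spin":0,"claw":0},{"tx":0,"ty":-0.01,"tz":0,"spin":0,"claw":0},{"tx":0,"ty":-0.009,"tz":0,"spin":0,"claw":0},{"tx":0.002,"ty":-0.01,"tz":0,"spin":0,"claw":0}])

```text
t: 21.68
tool_pos: [0.6329, -0.0017, 0.0885]
tool_rot: [0.001, 0.336, 0.942, 0.001]
wrist_force: [-0.9, 4.2, 5.5]
gripper_width: 0.0001
grip_force: 2.9
```

```bash
python3 - <<'E'
from h import *
s=env.sense();print(s["tool_pos"],s["wrist_force"])
b=env.read_camera("scene")[120:320,180:400];cv2.imwrite("pics/turn1.png",cv2.resize(b,None,fx=2,fy=2))
E
```

```text
[ 0.63285306 -0.00173232  0.08845653] [-0.94039275  4.17020677  5.51387445]
```

View pics/turn1.png

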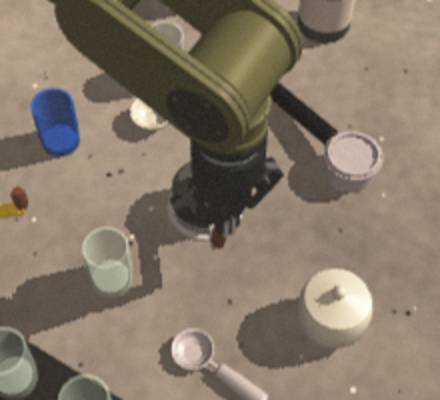

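The knob (217,238 in the crop) is ahead of the fingers and turning as planned. There is some upward force, so I'll raise the tool 4 mm and continue.

Call:
send_rows(steps=[{"tx":0,"ty":0,"tz":-0.004,"spin":0,"claw":0},{"tx":0.002,"ty":-0.009,"tz":0,"spin":0,"claw":0},{"tx":0.004,"ty":-0.01,"tz":0,"spin":0,"claw":0},{"tx":0.004,"ty":-0.008,"tz":0,"spin":0,"claw":0},{"tx":0.005,"ty":-0.009,"tz":0,"spin":0,"claw":0},{"tx":0.006,"ty":-0.007,"tz":0,"spin":0,"claw":0}])

```text
t: 22.48
tool_pos: [0.5878, -0.0223, 0.0914]
tool_rot: [-0.0, 0.336, 0.942, -0.0]
wrist_force: [0.4, 0.0, -0.4]
gripper_width: 0.0001
grip_force: 0.0
```

```bash
python3 - <<'E'
from h import *
s=env.sense();print(s["tool_pos"],s["wrist_force"],s["grip_force"])
b=env.read_camera("scene")[150:280,210:350];a=env.read_camera("top")[120:280,190:350]
a=cv2.resize(a,(400,400));b=cv2.resize(b,(400,371));c=np.zeros((400,800,3),np.uint8);c[:,:400]=a;c[:371,400:]=b
cv2.imwrite("pics/turn2.png",c)
E
```

```text
[ 0.58777456 -0.02230548  0.09135906] [ 0.3901724   0.02063951 -0.41483762] 0.0
```

View pics/turn2.png

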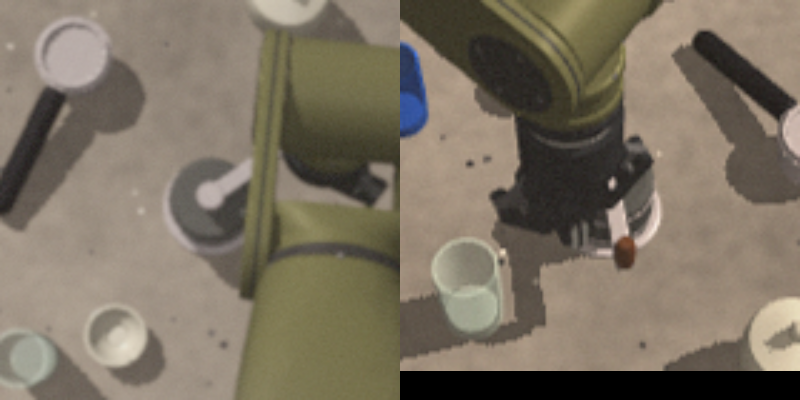

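```bash
python3 - <<'E'
from h import *
for uv in((288.7,238.3),):
    k=back("scene",uv,.097);d=k-[.5704,.0734];print(k,np.hypot(*d),np.arctan2(d[1],d[0]))
for n in("top","scene"):
  print(n,proj(n,[[.6329,-.0017,.0885],[.5878,-.0223,.0914]]))
  p=env.camera_params(n)["camera_from_world"];print(-p[:3,:3].T@p[:3,3])
for a in(-.8,-.9,-1,-1.1): print(a,proj("scene",[[.5704+.098*np.cos(a),.0734+.098*np.sin(a),.095]]))
E
```

```text
[ 0.62495197 -0.00953026] 0.09926401836925708 -0.9889535948261468
top [[304.49938113 170.48234149]
 [313.89073874 188.84192292]]
[0.42345164 0.05134251 1.10550369]
scene [[293.14770967 238.71253724]
 [271.94077206 237.85352282]]
[ 0.81712577 -0.44757977  0.9466156 ]
-0.8 [[296.31646155 236.64144163]]
-0.9 [[292.28784264 237.65222508]]
-1 [[288.14869037 238.30714532]]
-1.1 [[283.94690561 238.59760009]]
```

The picture shows the crank at about -0.99 rad (value about 1.77), with the fingers ahead of the knob. The shut fingers yield sideways along tool y, so that face lets the knob slip. From here I'll push only with the stiff x face, spinning the tool along with the crank. First step: lift, go back behind the knob and turn the tool.

Call:
send_rows(steps=[{"tx":0,"ty":0,"tz":-0.03,"spin":0,"claw":0},{"tx":0,"ty":0,"tz":-0.03,"spin":0,"claw":0},{"tx":0,"ty":0,"tz":0,"spin":0,"claw":0},{"tx":-0.006,"ty":0.016,"tz":0,"spin":0,"claw":0},{"tx":-0.006,"ty":0.016,"tz":0,"spin":0,"claw":0},{"tx":-0.006,"ty":0.016,"tz":0,"spin":0,"claw":0},{"tx":-0.006,"ty":0.017,"tz":0,"spin":0,"claw":0},{"tx":0,"ty":0,"tz":0,"spin":-0.159,"claw":0},{"tx":0,"ty":0,"tz":0,"spin":-0.159,"claw":0},{"tx":0,"ty":0,"tz":0,"spin":-0.159,"claw":0},{"tx":0,"ty":0,"tz":0,"spin":-0.159,"claw":0},{"tx":0,"ty":0,"tz":0,"spin":-0.159,"claw":0},{"tx":0,"ty":0,"tz":0,"spin":-0.159,"claw":0},{"tx":0,"ty":0,"tz":0,"spin":-0.159,"claw":0},{"tx":0,"ty":0,"tz":0,"spin":-0.159,"claw":0},{"tx":0,"ty":0,"tz":0,"spin":-0.159,"claw":0},{"tx":0,"ty":0,"tz":0,"spin":-0.159,"claw":0},{"tx":0,"ty":0,"tz":0,"spin":0,"claw":0}])

```text
t: 24.82
tool_pos: [0.6488, 0.0136, 0.1511]
tool_rot: [-0.0, -0.437, 0.9, 0.0]
wrist_force: [0.1, 0.1, 0.9]
gripper_width: 0.0004
grip_force: 0.0
```

```bash
cat >> h.py <<'E'
def st():
    s=env.sense();w,a,b,_=s["tool_rot"];yang=np.arctan2(b*b-a*a,2*a*b);d=s["tool_pos"][:2]-[.5704,.0734]
    print("pos",s["tool_pos"].round(4),"yang",yang.round(3),"R",np.hypot(*d).round(4),"ang",np.arctan2(d[1],d[0]).round(3),"j",s["joints"].round(2)[[0,5]],"F",s["wrist_force"].round(1),s["grip_force"])
def red(cam):
    im=env.read_camera(cam).astype(int);b,g,r=im[...,0],im[...,1],im[...,2]
    m=((r>g*1.7)&(r>50)&(b<g*1.1)).astype(np.uint8);n,l,s,c=cv2.connectedComponentsWithStats(m)
    for i in range(1,n):
        if s[i,4]>5:
            k=back(cam,c[i],.097);d=k-[.5704,.0734]
            if np.hypot(*d)<.13: print(cam,c[i].round(1),"area",s[i,4],"R",np.hypot(*d).round(3),"ang",np.arctan2(d[1],d[0]).round(3))
E
python3 -c "
from h import *
st();red('scene');red('top')"
```

```text
pos [0.6488 0.0136 0.1511] yang 2.475 R 0.0986 ang -0.652 j [-0.06 -2.54] F [0.1 0.1 0.9] 0.0
```

```bash
python3 - <<'E'
from h import *
for n,uv in(("scene",(288.7,238.3)),):
    im=env.read_camera(n);print(im[235:242,284:293].tolist()[3]); print(im[225:250,275:300].reshape(-1,3).astype(int)[(lambda q:np.argsort(-(q[:,2]-q[:,1])))(im[225:250,275:300].reshape(-1,3).astype(int))[:5]])
E
sed -i 's/r>g\*1.7)&(r>50)&(b<g\*1.1)/r>g*1.5)\&(r-g>18)/' h.py
python3 -c "
from h import *
red('scene');red('top')"
```

```text
[[127, 133, 148], [51, 59, 75], [30, 43, 63], [38, 47, 68], [42, 52, 73], [42, 55, 77], [45, 60, 87], [43, 59, 94], [76, 93, 122]]
[[ 48  70 119]
 [ 50  72 120]
 [ 44  72 120]
 [ 46  70 116]
 [ 49  69 115]]
scene [289.2 236. ] area 27 R 0.093 ang -0.967
```

Call:
send_rows(steps=[{"tx":0,"ty":0,"tz":0.03,"spin":0,"claw":0},{"tx":0,"ty":0,"tz":0.025,"spin":0,"claw":0},{"tx":0,"ty":0,"tz":0.008,"spin":0,"claw":0},{"tx":0,"ty":0,"tz":0,"spin":0,"claw":0},{"tx":0.0098,"ty":0.0005,"tz":0,"spin":0.1,"claw":0},{"tx":0.0098,"ty":0.0005,"tz":0,"spin":0.1,"claw":0},{"tx":0.0098,"ty":0.0005,"tz":0,"spin":0.1,"claw":0},{"tx":0.0098,"ty":0.0005,"tz":0,"spin":0.1,"claw":0},{"tx":0.0098,"ty":0.0005,"tz":0,"spin":0.1,"claw":0},{"tx":0.0098,"ty":0.0005,"tz":0,"spin":0.1,"claw":0}])

```text
t: 26.32
tool_pos: [0.6015, -0.0202, 0.0905]
tool_rot: [0.002, -0.15, 0.989, -0.0]
wrist_force: [-0.1, 0.1, -0.0]
gripper_width: -0.0
grip_force: 0.0
```

```bash
python3 -c "
from h import *
st();red('scene');red('top')"
```

```text
pos [ 0.6015 -0.0202  0.0905] yang 1.872 R 0.0986 ang -1.25 j [-0.12 -1.99] F [-0.1  0.1 -0. ] 0.0
scene [289.1 235.6] area 21 R 0.092 ang -0.968
```

```bash
python3 - <<'E'
from h import *
im=env.read_camera("scene")[195:265,235:325];f=8
im=cv2.resize(im,None,fx=f,fy=f,interpolation=cv2.INTER_CUBIC)
q=lambda P:((proj("scene",P)-[235,195]+.5)*f).astype(int)
a=-.97;K=cyl(.5704+.098*np.cos(a),.0734+.098*np.sin(a),.009,.009,.077,.112)
for k in(0,60): cv2.polylines(im,[q(K[k:k+60])],True,(0,255,0),1)
t=env.sense()["tool_pos"]
for dz,c in((0,(0,0,255)),(.019,(0,255,255)),(.04,(255,255,0))): cv2.circle(im,tuple(int(v) for v in q([t+[0,0,dz]])[0]),3,c,-1)
cv2.imwrite("pics/z.png",im)
E
```

```text
(no output)
```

View pics/z.png

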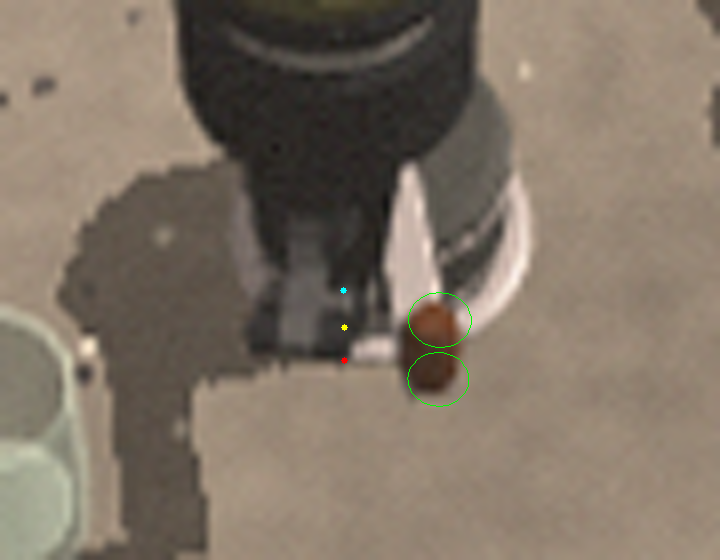

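The picture shows the fingers (about (310,340)) beyond the knob (430,345). They pass it at TCP height 0.09 without contact, so their working tips are effectively higher than I assumed. The pusher runs beside the crank arm rather than over it, so it can go lower. I'll go back behind the knob and push at z ≈ 0.072.

Call:
send_rows(steps=[{"tx":0,"ty":0,"tz":-0.03,"spin":0,"claw":0},{"tx":0,"ty":0,"tz":-0.03,"spin":0,"claw":0},{"tx":0,"ty":0,"tz":0,"spin":0,"claw":0},{"tx":-0.0098,"ty":0.0005,"tz":0,"spin":-0.1,"claw":0},{"tx":-0.0098,"ty":0.0005,"tz":0,"spin":-0.1,"claw":0},{"tx":-0.0098,"ty":0.0005,"tz":0,"spin":-0.1,"claw":0},{"tx":-0.0098,"ty":0.0005,"tz":0,"spin":-0.1,"claw":0},{"tx":-0.0098,"ty":0.0005,"tz":0,"spin":-0.1,"claw":0},{"tx":-0.0098,"ty":0.0005,"tz":0,"spin":-0.1,"claw":0},{"tx":0,"ty":0,"tz":0.03,"spin":0,"claw":0},{"tx":0,"ty":0,"tz":0.03,"spin":0,"claw":0},{"tx":0,"ty":0,"tz":0.012,"spin":0,"claw":0},{"tx":0,"ty":0,"tz":0.006,"spin":0,"claw":0},{"tx":0,"ty":0,"tz":0,"spin":0,"claw":0},{"tx":0.0098,"ty":0.0005,"tz":0,"spin":0.1,"claw":0},{"tx":0.0098,"ty":0.0005,"tz":0,"spin":0.1,"claw":0},{"tx":0.0098,"ty":0.0005,"tz":0,"spin":0.1,"claw":0}])

```text
t: 28.6
tool_pos: [0.6283, -0.007, 0.0723]
tool_rot: [0.002, -0.296, 0.955, -0.001]
wrist_force: [1.8, 0.1, -0.4]
gripper_width: 0.0001
grip_force: 0.9
```

```bash
python3 -c "
from h import *
st();red('scene');red('top')"
```

```text
pos [ 0.6283 -0.007   0.0723] yang 2.173 R 0.099 ang -0.947 j [-0.1  -2.27] F [ 1.8  0.1 -0.4] 0.8887864160169556
```

Call:
send_rows(steps=[{"tx":0.0098,"ty":0.0005,"tz":0,"spin":0.1,"claw":0},{"tx":0.0098,"ty":0.0005,"tz":0,"spin":0.1,"claw":0},{"tx":0.0098,"ty":0.0005,"tz":0,"spin":0.1,"claw":0},{"tx":0.0098,"ty":0.0005,"tz":0,"spin":0.1,"claw":0}])

```text
t: 29.2
tool_pos: [0.5925, -0.0226, 0.0721]
tool_rot: [0.002, -0.102, 0.995, -0.001]
wrist_force: [1.7, -0.2, 0.0]
gripper_width: 0.0
grip_force: 0.8
```

```bash
python3 -c "
from h import *
st();red('scene');red('top')"
```

```text
pos [ 0.5925 -0.0226  0.0721] yang 1.775 R 0.0985 ang -1.344 j [-0.13 -1.9 ] F [ 1.7 -0.2  0. ] 0.8478833960305465
```

A steady 1.7 N opposes the motion, which matches the crank's stiffness. Continuing.

Call:
send_rows(steps=[{"tx":0.0098,"ty":0.0005,"tz":0,"spin":0.1,"claw":0},{"tx":0.0098,"ty":0.0005,"tz":0,"spin":0.1,"claw":0},{"tx":0.0098,"ty":0.0005,"tz":0,"spin":0.1,"claw":0},{"tx":0.0098,"ty":0.0005,"tz":0,"spin":0.1,"claw":0},{"tx":0.0098,"ty":0.0005,"tz":0,"spin":0.1,"claw":0},{"tx":0.0098,"ty":0.0005,"tz":0,"spin":0.1,"claw":0},{"tx":0.0098,"ty":0.0005,"tz":0,"spin":0.1,"claw":0},{"tx":0.0098,"ty":0.0005,"tz":0,"spin":0.1,"claw":0},{"tx":0.0098,"ty":0.0005,"tz":0,"spin":0.1,"claw":0},{"tx":0.0098,"ty":0.0005,"tz":0,"spin":0.1,"claw":0}])

```text
t: 30.55
tool_pos: [0.5017, 0.005, 0.0714]
tool_rot: [0.001, 0.387, 0.922, -0.0]
wrist_force: [0.6, -2.1, -0.4]
gripper_width: 0.0001
grip_force: 0.9
```

```bash
python3 -c "
from h import *
st();red('scene');red('top')"
```

```text
pos [0.5017 0.005  0.0714] yang 0.776 R 0.0969 ang -2.358 j [-0.1  -0.87] F [ 0.6 -2.1 -0.4] 0.8556162822242186
```

Call:
send_rows(steps=[{"tx":0.0098,"ty":-0.0005,"tz":0,"spin":0.1,"claw":0},{"tx":0.0098,"ty":0.0005,"tz":0,"spin":0.1,"claw":0},{"tx":0.0098,"ty":0.0005,"tz":0,"spin":0.1,"claw":0},{"tx":0.0098,"ty":0.0005,"tz":0,"spin":0.1,"claw":0},{"tx":0.0098,"ty":0.0005,"tz":0,"spin":0.1,"claw":0},{"tx":0.0098,"ty":0.0005,"tz":0,"spin":0.1,"claw":0},{"tx":0.0098,"ty":0.0005,"tz":0,"spin":0.1,"claw":0},{"tx":0.0098,"ty":0.0005,"tz":0,"spin":0.1,"claw":0},{"tx":0.0098,"ty":0.0005,"tz":0,"spin":0.1,"claw":0},{"tx":0.0098,"ty":0.0005,"tz":0,"spin":0.1,"claw":0},{"tx":0.0098,"ty":0.0005,"tz":0,"spin":0.1,"claw":0},{"tx":0.0098,"ty":0.0005,"tz":0,"spin":0.1,"claw":0}])

```text
t: 32.15
tool_pos: [0.4811, 0.1138, 0.0707]
tool_rot: [0.0, 0.84, 0.543, -0.001]
wrist_force: [-2.1, -0.8, 0.9]
gripper_width: 0.0002
grip_force: 0.9
```

```bash
python3 -c "
from h import *
st();red('scene');red('top')"
```

```text
pos [0.4811 0.1138 0.0707] yang -0.423 R 0.098 ang 2.717 j [0.12 0.55] F [-2.1 -0.8  0.9] 0.8907912504218984
```

Call:
send_rows(steps=[{"tx":0.0098,"ty":0.0005,"tz":0,"spin":0.1,"claw":0},{"tx":0.0098,"ty":0.0005,"tz":0,"spin":0.1,"claw":0},{"tx":0.0098,"ty":0.0005,"tz":0,"spin":0.1,"claw":0},{"tx":0.0098,"ty":0.0005,"tz":0,"spin":0.1,"claw":0},{"tx":0.0098,"ty":0.0005,"tz":0,"spin":0.1,"claw":0},{"tx":0.0098,"ty":0.0005,"tz":0,"spin":0.1,"claw":0},{"tx":0.0098,"ty":0.0005,"tz":0,"spin":0.1,"claw":0},{"tx":0.0098,"ty":0.0005,"tz":0,"spin":0.1,"claw":0},{"tx":0.0098,"ty":0.0005,"tz":0,"spin":0.1,"claw":0},{"tx":0.0098,"ty":0.0005,"tz":0,"spin":0.1,"claw":0},{"tx":0.0098,"ty":0.0005,"tz":0,"spin":0.1,"claw":0},{"tx":0.0098,"ty":0.0005,"tz":0,"spin":0.1,"claw":0},{"tx":0.0098,"ty":0.0005,"tz":0,"spin":0.1,"claw":0},{"tx":0.0098,"ty":0.0005,"tz":0,"spin":0.1,"claw":0},{"tx":0.0049,"ty":0.0002,"tz":0,"spin":0.05,"claw":0},{"tx":0,"ty":0,"tz":0,"spin":0,"claw":0}])

```text
t: 34.25
tool_pos: [0.6001, 0.1665, 0.0703]
tool_rot: [-0.0, 0.989, -0.149, -0.0]
wrist_force: [0.3, -0.6, 0.4]
gripper_width: -0.0001
grip_force: 0.0
```

```bash
python3 -c "
from h import *
st();red('scene');red('top')
env2=None
im=cv2.imread('pics/scene0.png')
import h
class E: 
  read_camera=staticmethod(lambda n:cv2.imread(f'pics/{n}0.png')); camera_params=staticmethod(env.camera_params)
h.env=E;print('start');red('scene');red('top')"
```

```text
pos [0.6001 0.1665 0.0703] yang -1.871 R 0.0977 ang 1.262 j [0.18 2.06] F [ 0.3 -0.6  0.4] 0.0
scene [315.2 183.3] area 22 R 0.102 ang 1.08
start
scene [320.3 191.2] area 25 R 0.101 ang 0.811
top [243.5 167.2] area 11 R 0.1 ang 0.76
```

Call:
send_rows(steps=[{"tx":0.0049,"ty":0.0002,"tz":0,"spin":0.05,"claw":0},{"tx":0.0049,"ty":0.0002,"tz":0,"spin":0.05,"claw":0},{"tx":0.0049,"ty":0.0002,"tz":0,"spin":0.05,"claw":0},{"tx":0.0049,"ty":0.0002,"tz":0,"spin":0.05,"claw":0},{"tx":0.0039,"ty":0.0002,"tz":0,"spin":0.04,"claw":0},{"tx":0,"ty":0,"tz":0,"spin":0,"claw":0},{"tx":0,"ty":0,"tz":0,"spin":0,"claw":0}])

```text
t: 35.22
tool_pos: [0.621, 0.1567, 0.0705]
tool_rot: [0.0, 0.963, -0.268, 0.0]
wrist_force: [-0.3, 0.4, 0.6]
gripper_width: -0.0004
grip_force: 0.0
```

```bash
python3 -c "
from h import *
st();red('scene');red('top')"
```

```text
pos [0.621  0.1567 0.0705] yang -2.113 R 0.0975 ang 1.025 j [0.16 2.28] F [-0.3  0.4  0.6] 0.012131207477068529
scene [319.8 190.8] area 30 R 0.1 ang 0.826
```

The knob is within 0.02 rad of its start angle. Backing off, lifting and moving clear.

Call:
send_rows(steps=[{"tx":-0.008,"ty":0,"tz":0,"spin":0,"claw":0},{"tx":-0.01,"ty":0,"tz":0,"spin":0,"claw":0},{"tx":0,"ty":0,"tz":-0.03,"spin":0,"claw":0},{"tx":0,"ty":0,"tz":-0.045,"spin":0,"claw":0},{"tx":0,"ty":0,"tz":-0.05,"spin":0,"claw":0},{"tx":-0.03,"ty":-0.023,"tz":0,"spin":0,"claw":0},{"tx":-0.03,"ty":-0.023,"tz":0,"spin":0,"claw":0},{"tx":-0.03,"ty":-0.023,"tz":0,"spin":0,"claw":0},{"tx":-0.03,"ty":-0.023,"tz":0,"spin":0,"claw":0},{"tx":-0.03,"ty":-0.023,"tz":0,"spin":0,"claw":0},{"tx":-0.03,"ty":-0.023,"tz":0,"spin":0,"claw":0},{"tx":-0.03,"ty":-0.023,"tz":0,"spin":0,"claw":0},{"tx":0,"ty":0,"tz":0,"spin":0,"claw":0},{"tx":0,"ty":0,"tz":0,"spin":0,"claw":0}])

```text
t: 37.08
tool_pos: [0.5085, 0.4122, 0.1953]
tool_rot: [0.0, 0.963, -0.268, 0.0]
wrist_force: [0.4, 0.3, 0.2]
gripper_width: 0.0003
grip_force: 0.0
```

```bash
python3 -c "
from h import *
st();red('scene');red('top')
for n in('top','scene'):
    a=cv2.imread(f'pics/{n}0.png');b=env.read_camera(n);d=(cv2.absdiff(a,b).max(2)>40).astype(np.uint8);d=cv2.morphologyEx(d,cv2.MORPH_OPEN,np.ones((3,3)))
    k,l,s,c=cv2.connectedComponentsWithStats(d);print(n,[s[i].tolist() for i in range(1,k) if s[i,4]>15])"
```

```text
pos [0.5085 0.4122 0.1953] yang -2.113 R 0.3444 ang 1.751 j [0.6  2.71] F [0.4 0.3 0.2] 0.0
scene [319.6 188.8] area 16 R 0.102 ang 0.883
top [242.5 168.5] area 17 R 0.099 ang 0.798
top [[0, 159, 197, 261, 15863], [390, 182, 30, 22, 454], [422, 206, 7, 6, 38], [67, 225, 8, 14, 62], [293, 225, 13, 11, 112], [389, 224, 31, 24, 499], [300, 237, 39, 36, 739], [268, 244, 38, 39, 765], [5, 254, 8, 5, 35], [405, 258, 31, 21, 403], [10, 260, 5, 5, 22], [16, 261, 7, 5, 21], [15, 265, 9, 10, 42], [219, 324, 94, 89, 2743], [70, 328, 5, 5, 22], [98, 355, 5, 4, 19], [47, 369, 7, 18, 69], [73, 368, 28, 25, 270], [96, 384, 6, 5, 25], [0, 388, 18, 27, 303], [81, 404, 6, 10, 52], [102, 410, 21, 10, 142], [126, 413, 5, 5, 20]]
scene [[0, 0, 41, 106, 2123], [31, 0, 153, 114, 4960], [305, 0, 26, 31, 579], [296, 33, 40, 43, 701], [90, 114, 6, 8, 29], [66, 116, 15, 12, 116], [18, 121, 33, 47, 755], [62, 124, 7, 5, 28], [126, 144, 107, 40, 1546], [0, 155, 14, 14, 128], [238, 182, 5, 7, 28], [205, 200, 36, 22, 441], [237, 208, 13, 8, 79], [242, 224, 11, 13, 107], [195, 227, 38, 23, 512], [170, 292, 29, 26, 479], [132, 305, 34, 27, 541], [209, 309, 29, 32, 575], [194, 343, 7, 5, 27]]
```

```bash
python3 -c "
from rig import env
print(env.sign_off())"
```

```text
the job is handed in; nothing more can be done
None
```

The job is handed in, with no verdict shown: the two tumblers in the crank's way are on the mat beside the tamper, and the crank is one full clockwise turn round, about 0.01–0.07 rad short by the cameras (limit 0.22), after the fingers slipped past the knob twice mid-turn.

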